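Tip a standing carton into the label reader's taped outline and trigger a read

TASK

Book in the labelled carton that stands on end behind the taped outline: only pushing it with the fingers, move it up and tip it over forwards, so that it comes to lie flat, label up, wholly inside the outline under the label reader. Then press the button on the trigger box right down and let it go. Grip and lift nothing, do not press the button before the carton is down, and leave the other things on the bench where they stand.

Things in the scene. Friction and masses are not known exactly. Their poses are not given: they have to be found in the camera images.
- outline (a point): Centre of the outline of flat yellow tape on the bench (bench top z = 0): free area inside 170 mm along its x axis by 120 mm along y, tape 12 mm wide all round. Its level x axis is the forward direction, from the waiting carton across the outline towards the trigger box. Place and yaw vary. The strip 70 mm either side of the x axis is clear from x = -250 to 120 mm, but for the carton.
- reader_head (a point): Centre of the fixed label reader's grey head (62 x 46 x 72 mm, slanted towards the outline, lowest point about 240 mm above the bench), at x = 255, y = -115 mm of the outline's frame, on a 320 mm high mast whose 110 mm round foot is centred at x = 300, y = -150 mm.
- carton: The cardboard carton, standing on end: 45 mm deep (x), 80 wide (y), 130 high (z), 0.3 to 0.54 kg, evenly filled. Origin: centre of its underside. Its -x face bears a white barred label; its +x face looks to the outline (within 9 degrees of its x axis). It starts with its front lower edge 2 to 38 mm short of the tape, up to 10 mm off to a side: tipped where it stands it would land across the tape.
- carton_center (a point): Centre of the carton, 65 mm above its underside; axes as carton. Pushed on the label side within 20 mm of the bench the carton slides and stays upright; pushed near its top it tips about its front lower edge, and past 19 degrees falls forwards by itself, label up, its z axis then along the outline's x; its foot may slip back some mm.
- carton_foot_l (a point): Corner of the carton's labelled (-x) face, at its underside, on its +y side.
- carton_foot_r (a point): Corner of the carton's labelled (-x) face, at its underside, on its -y side.
- carton_head_l (a point): Corner of the carton's labelled (-x) face, at its top, 130 mm above the underside, on its +y side.
- carton_head_r (a point): Corner of the carton's labelled (-x) face, at its top, 130 mm above the underside, on its -y side.
- trigger_top (a point): Centre of the top of the round black push button (32 mm across) on the trigger box, a fixed grey box 66 x 66 x 36 mm; the button is pressed straight down and springs back. It stands beyond the outline, 165 to 195 mm from its centre.
- trigger (a joint): Travel of the trigger button: 0 released, 0.006 m fully down (about 5 N).
- carton_small: Bystander: small plain carton without a label, 55 x 65 x 75 mm high. Origin under its centre.
- bottle: Bystander: white plastic bottle with black cap, 52 mm across, 150 mm high. Origin under its centre.
- jar: Bystander: clear jar with white lid, 60 mm across, 70 mm high. Origin under its centre.
- tape_roll: Bystander: roll of tape lying flat, 90 mm across, 24 mm high. Origin under its centre.
- blue_bin: Bystander: blue parts bin with bolts, 130 mm (x) by 100 mm by 65 mm high. Origin under its centre.
- wrench: Bystander: open-ended wrench 160 mm long lying flat along its x axis. Origin at its middle, on its underside.
Not all that is in view belongs to the job. Several things look just like the part that bears trigger_top: the one meant starts farthest from the robot's base.

How it is judged:
On the way, in this order (a step that is already met when the one before it is completed fails the run):
1. the carton lies flat, label up, wholly inside the outline (angle between carton_center's own x axis and vertical above 3.05 rad and x of carton_foot_l in the frame of outline between -0.09 and 0.09 m and y of carton_foot_l in the frame of outline between -0.065 and 0.065 m and x of carton_foot_r in the frame of outline between -0.09 and 0.09 m and y of carton_foot_r in the frame of outline between -0.065 and 0.065 m and x of carton_head_l in the frame of outline between -0.09 and 0.09 m and y of carton_head_l in the frame of outline between -0.065 and 0.065 m and x of carton_head_r in the frame of outline between -0.09 and 0.09 m and y of carton_head_r in the frame of outline between -0.065 and 0.065 m and height (world z) of carton_center below 0.027 m and linear speed of carton below 0.02 m/s), for 0.2 s.
2. then the trigger button is pressed down (value of joint trigger above 0.0045 m), for 0.05 s.
At the end, for the whole second after the job is handed in: The carton lies at rest, flat and label up (within 5 degrees), all corners inside the taped outline (at most 5 mm onto the tape); after that the trigger button was pressed (4.5 of its 6 mm) and has sprung back; each bystander is within 15 mm of where it stood (all of step 1 and value of joint trigger below 0.0015 m and distance of each of carton_small, bottle, jar, tape_roll, blue_bin, wrench from where it was at the start of the episode below 0.015 m); the robot touches nothing.
It fails at once if the carton is lifted off the bench (its centre over 85 mm high, or over 55 mm when tipped beyond 75 degrees) (height (world z) of carton_center above 0.085 m or (height (world z) of carton_center above 0.055 m and angle between carton's own z axis and vertical above 1.3 rad)).
It fails at once if the carton is gripped (squeezed between the fingers, or pressed on with over 25 N) (contact force between the fingers and carton above 25 N).
It fails at once if the trigger button is pressed while the carton is still up (value of joint trigger above 0.004 m and angle between carton's own z axis and vertical below 1.4 rad).
It fails at once if a bystander is pushed more than 15 mm, lifted or knocked over (distance of any of carton_small, bottle, jar, tape_roll, blue_bin, wrench from where it was at the start of the episode above 0.015 m or angle between any of bottle, jar, carton_small's own z axis and vertical above 0.4 rad).
It also fails if it takes over 46 s, if anything falls off the work surface, if the arm or the gripper's body presses on something with over 40 N, if the wrist force passes 120 N, or if a joint passes its speed limit or range.

ROBOT

A 6-joint arm with a two-finger parallel gripper is mounted at the origin on the work surface. World frame = base frame: x ahead of the robot, y to its left, z up, the work surface at z = 0. Lengths are in m, angles in rad, forces in N, time in s.
With the tool pointing down it reaches from about 0.325 to 0.775 m from the base axis. Payload 9.3 kg.
Tool frame: the origin (TCP) lies midway between the tips of the shut fingers; the grasp point (between the pads) lies 19 mm behind it (bot.grip_point_offset is the distance from the TCP to the grasp point, in m); z points along the fingers, y is the line along which they close (so a half turn about z gives the same grasp; the last joint's range is limited). The gripper opens to 85 mm and grips with 20 to 120 N. Pads are 22 mm wide; open, the fingers measure 114 mm over their backs; the gripper's body (76 mm by 85 mm) begins 54 mm behind the grasp point. The pads swing forward as they close: fully open they stand 13 mm farther back than shut.
Start: joints at [1.093, 0.259, 0.021, 1.334, 0, 1.418], TCP at [0.176, 0.521, 0.231] pointing down, gripper open.
Joint ranges: [-3.04, 3.04], [-0.91, 1.82], [-1.04, 1.36], [-1.92, 1.95], [-1.52, 1.45], [-3.14, 3.14]. Speed limits (rad/s): [2.22, 2.22, 2.79, 3.14, 3.14, 3.14].

INTERFACE

Orientations are given as a rotation vector (axis times angle).
In Python, from cell import bot gives the robot as it stands. Calls block until the motion is done:
- bot.goto(position, orientation): joint-space move of the TCP to a pose.
- bot.movel(position, orientation=None, rate=0.15): straight line of the TCP; orientation=None keeps the orientation; rate is the mean speed in m/s.
- bot.move_joints(angles): joint-space move.
- bot.grip(opening, force=None): finger opening in m; force is the grip in N (None keeps the last); returns when the fingers have stopped.
- bot.sleep(seconds).
- bot.ik(position, orientation): joint angles nearest the present ones, or None.
- bot.camera(name): name is "scene" or "top" or "wrist"; returns the picture (400x640x3 uint8, red, green, blue); there is no depth.
- bot.camera_params(name): a dict with "intrinsics" (3x3 intrinsics, pixels), "T" (4x4, takes a point from camera to world coordinates). Camera axes: x right, y down, z forward; pixel columns grow to the right and rows downward; lengths in m; the calibration is good to about 2 mm. A picture is of the moment at which its call begins: read the wrist's pose just before it. camera_params takes no time and is no camera call; for the wrist camera it gives the pose at the moment of the call.
A pose or a line that the arm cannot do raises bot.MotionError and nothing moves.
- bot.finish_job(): hands the job in; it is judged then, once.
Trained networks look in the newest picture that a camera, given by its name, has taken for a name from the list of things; names that differ only in an ending like _2 or _b are one class to them, and where a whole thing is asked for, a point or a joint stands for the part that bears it (a point fixed in the world has none). Each returns a list of dicts, best first, with "p" (0 to 1); they miss things now and then, are a little off and sometimes report something else, mostly with a low value. They report only what shows in the picture. A call takes as long as a camera call. They do not tell look-alikes from the thing itself.
- bot.look_for(camera, thing): "point" ([column, row] in pixels, amid what is visible of it).
- bot.pinpoint(camera, thing): "point" ([column, row] in pixels: a listed point, or the origin of a listed thing).
Readings, each from a call of its own:
- bot.current_time(): time.
- bot.current_joint_pos(): joint angles.
- bot.current_qd(): joint speeds.
- bot.current_effort(): joint torques, N m.
- bot.current_ee_pos(): TCP position.
- bot.current_tool_rot(): TCP orientation.
- bot.current_wrist_force(): force on the tool from outside, world axes, zero at the start.
- bot.current_wrist_torque(): the same for the moment, N m.
- bot.current_width(): finger opening in m.
- bot.current_gripper_force(): force on a finger pad.
Only numpy, scipy, OpenCV 4.12 (cv2) and the standard library are available. Lean on these libraries where they do the work, as an engineer would, in place of code of your own. Each camera call takes 0.05 s, during which the arm holds its last target. There are 200 camera calls.

## Working session

There is one attempt and no reset: what is moved stays moved. The work goes in short steps, each a Python script; the robot and the scene stay as the last script left them, time stands still between calls to the robot, and variables do not carry over. Pictures are saved under pics/ and viewed, at most 10 in all, crops included, and the job is handed in when it is done.

```bash
ls; mkdir -p pics; cat > h.py <<'E'
import numpy as np, cv2
from cell import bot
def snap(cam,fn=None):
    im=bot.camera(cam)
    if fn: cv2.imwrite('pics/'+fn,cv2.cvtColor(im,cv2.COLOR_RGB2BGR))
    return im
def ray(P,px):
    K=P['intrinsics'];T=P['T']
    d=T[:3,:3]@np.linalg.solve(K,[px[0],px[1],1]);return T[:3,3],d
def onz(P,px,z):
    o,d=ray(P,px);return o+d*(z-o[2])/d[2]
def proj(P,X):
    T=np.linalg.inv(P['T']);c=T[:3,:3]@np.asarray(X)+T[:3,3];u=P['intrinsics']@c;return u[:2]/u[2]
E
python3 - <<'E'
from h import *
np.set_printoptions(precision=3,suppress=True)
zs=dict(outline=0,trigger_top=.04,carton_foot_l=0,carton_foot_r=0,carton_head_l=.13,carton_head_r=.13,carton_center=.065)
for c in ['top','scene']:
    snap(c,c+'0.png');P=bot.camera_params(c);print(c,P['T'][:3,3],P['T'][:3,2],P['intrinsics'][0,0])
    for t,z in zs.items():
        for r in bot.pinpoint(c,t)[:4]: print(t,np.round(r['point'],1),round(r['p'],2),onz(P,r['point'],z))
print(bot.current_time())
E
```

```text
pics
top [0.401 0.109 1.476] [ 0.138  0.011 -0.99 ] 479.510361272542
outline [263.5 149.4] 0.3 [0.749 0.298 0.   ]
trigger_top [295.3 226.4] 0.61 [0.505 0.19  0.04 ]
trigger_top [283.8 272.1] 0.5 [0.369 0.221 0.04 ]
carton_foot_l [409.4 210.5] 0.92 [ 0.563 -0.159  0.   ]
carton_foot_l [404.5 236.4] 0.66 [ 0.483 -0.143  0.   ]
carton_foot_l [409.7 232.8] 0.21 [ 0.494 -0.159  0.   ]
carton_foot_r [409.4 210.5] 0.92 [ 0.563 -0.159  0.   ]
carton_foot_r [404.5 236.4] 0.66 [ 0.483 -0.143  0.   ]
carton_foot_r [409.7 232.8] 0.21 [ 0.494 -0.159  0.   ]
carton_head_l [415.6 203.9] 0.85 [ 0.567 -0.153  0.13 ]
carton_head_l [413.8 232.9] 0.63 [ 0.486 -0.147  0.13 ]
carton_head_r [415.6 203.9] 0.85 [ 0.567 -0.153  0.13 ]
carton_head_r [413.8 232.9] 0.63 [ 0.486 -0.147  0.13 ]
carton_center [398.9 217.6] 0.69 [ 0.534 -0.116  0.065]
scene [1.08  0.079 1.024] [-0.532  0.012 -0.847] 410.9577133038776
trigger_top [355.  210.3] 0.56 [0.508 0.19  0.04 ]
trigger_top [300.9 191.4] 0.25 [0.44  0.041 0.04 ]
carton_foot_l [234.2 240.2] 0.91 [ 0.568 -0.147  0.   ]
carton_foot_l [239.5 216.7] 0.7 [ 0.494 -0.137  0.   ]
carton_foot_r [234.2 240.2] 0.91 [ 0.568 -0.147  0.   ]
carton_foot_r [239.5 216.7] 0.7 [ 0.494 -0.137  0.   ]
carton_head_l [231.  191.3] 0.94 [ 0.491 -0.137  0.13 ]
carton_head_l [219.9 214.8] 0.76 [ 0.561 -0.159  0.13 ]
carton_head_r [231.  191.3] 0.94 [ 0.491 -0.137  0.13 ]
carton_head_r [219.9 214.8] 0.76 [ 0.561 -0.159  0.13 ]
carton_center [239.4 213.4] 0.83 [ 0.521 -0.124  0.065]
carton_center [299.7 189.1] 0.45 [0.449 0.039 0.065]
0.8
```

View pics/top0.png

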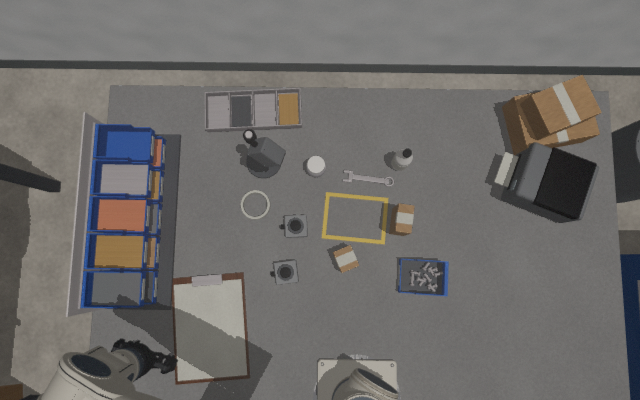

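View pics/scene0.png

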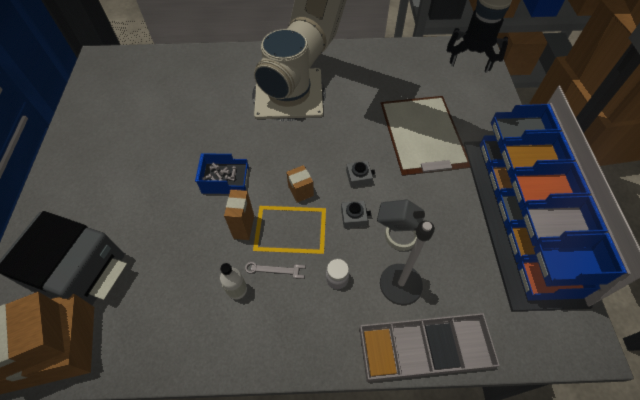

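The top image shows the yellow outline centred near (355,218) and the labelled carton at (403,219). The forward direction is towards decreasing columns. Possible trigger boxes are (295,226) and (285,272); the first is farther from the base (0.54 m against 0.43 m), so I choose that one. The unlabelled box at (345,260) is carton_small, and the cartons at the upper right are clutter. Next I'll measure the outline from its colour and check IK for the tilted push.

```bash
python3 - <<'E'
from h import *
from scipy.spatial.transform import Rotation as R
np.set_printoptions(precision=4,suppress=True)
for c,box in [('top',(315,395,185,250)),('scene',(248,332,200,258))]:
    im=cv2.imread(f'pics/{c}0.png');P=bot.camera_params(c)
    h=cv2.cvtColor(im,cv2.COLOR_BGR2HSV)
    m=(h[...,0]>18)&(h[...,0]<32)&(h[...,1]>140)&(h[...,2]>90)
    v,u=np.nonzero(m);k=(u>box[0])&(u<box[1])&(v>box[2])&(v<box[3])
    X=np.array([onz(P,(a,b),0)[:2] for a,b in zip(u[k],v[k])],np.float32)
    r=cv2.minAreaRect(X);print(c,k.sum(),r)
print(bot.current_tool_rot(), R.from_rotvec(bot.current_tool_rot()).as_matrix())
T=cv2.imread('pics/top0.png')[180:300,270:430];S=cv2.imread('pics/scene0.png')[160:280,210:370]
cv2.imwrite('pics/c1.png',np.vstack([cv2.resize(a,None,fx=2.4,fy=2.4,interpolation=cv2.INTER_CUBIC) for a in (T,S)]))
# wrist cam mount: camera in tool frame
P=bot.camera_params('wrist');Rt=R.from_rotvec(bot.current_tool_rot()).as_matrix()
print('cam in tool',Rt.T@(P['T'][:3,3]-bot.current_ee_pos()),Rt.T@P['T'][:3,2],P['intrinsics'][0,0])
E
```

```text
Traceback (most recent call last):
cv2.error: OpenCV(4.12.0) /io/opencv/modules/imgproc/src/convhull.cpp:143: error: (-215:Assertion failed) total >= 0 && (depth == CV_32F || depth == CV_32S) in function 'convexHull'
```

```bash
python3 - <<'E'
from h import *
from scipy.spatial.transform import Rotation as R
np.set_printoptions(precision=4,suppress=True)
for c,box in [('top',(315,395,185,250)),('scene',(248,332,200,258))]:
    im=cv2.imread(f'pics/{c}0.png');P=bot.camera_params(c)
    h=cv2.cvtColor(im,cv2.COLOR_BGR2HSV)
    print(h[238,345] if c=='top' else h[208,290])
    m=(h[...,0]>18)&(h[...,0]<32)&(h[...,1]>110)&(h[...,2]>70)
    v,u=np.nonzero(m);k=(u>box[0])&(u<box[1])&(v>box[2])&(v<box[3])
    X=np.array([onz(P,(a,b),0)[:2] for a,b in zip(u[k],v[k])],np.float32)
    print(c,k.sum(),cv2.minAreaRect(X) if len(X) else '')
print(bot.current_tool_rot(), R.from_rotvec(bot.current_tool_rot()).as_matrix())
T=cv2.imread('pics/top0.png')[180:300,270:430];S=cv2.imread('pics/scene0.png')[160:280,210:370]
cv2.imwrite('pics/c1.png',np.vstack([cv2.resize(a,None,fx=2.4,fy=2.4,interpolation=cv2.INTER_CUBIC) for a in (T,S)]))
P=bot.camera_params('wrist');Rt=R.from_rotvec(bot.current_tool_rot()).as_matrix()
print('cam in tool',Rt.T@(P['T'][:3,3]-bot.current_ee_pos()),Rt.T@P['T'][:3,2],P['intrinsics'][0,0])
E
```

```text
[ 23 135 181]
top 720 ((0.537881076335907, 0.009746469557285309), (0.19368381798267365, 0.14348118007183075), 85.53478240966797)
[ 23 231 177]
scene 977 ((0.5370076894760132, 0.00779540091753006), (0.19578276574611664, 0.14617200195789337), 85.3175048828125)
[0.508  3.1002 0.    ] [[-0.9477  0.3191  0.    ]
 [ 0.3191  0.9477 -0.    ]
 [-0.      0.     -1.    ]]
cam in tool [ 0.0709 -0.0009 -0.1432] [-0.2798  0.0001  0.9601] 340.1859851556332
```

View pics/c1.png

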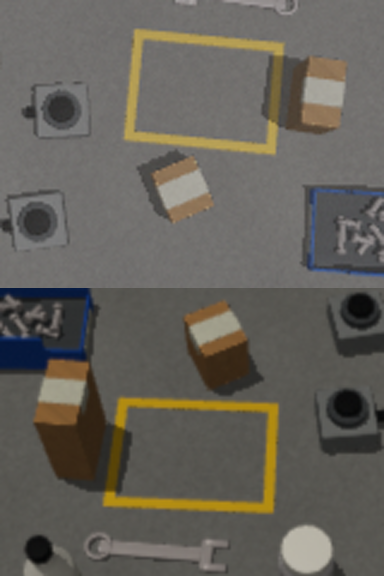

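The outline centre is at (0.5375, 0.009), yaw 85.4°. The crop confirms the carton just behind the tape, and its rear face is at x ≈ -160 mm in the outline frame. I'll push with the tool tilted 35° and two fingers spread 30 mm, so the carton squares up against them.

```bash
cat >> h.py <<'E'
from scipy.spatial.transform import Rotation as R
O=np.array([.5373,.0088,0]);YAW=np.radians(85.4)
F=np.array([np.cos(YAW),np.sin(YAW),0]);L=np.array([-F[1],F[0],0]);Z=np.array([0,0,1.])
def W(x,y,z): return O+x*F+y*L+z*Z
def toO(p): d=np.asarray(p)-O; return np.array([d@F,d@L,d[2]])
def ori(tilt,s=1):
    t=np.radians(tilt);z=np.sin(t)*F-np.cos(t)*Z;y=s*L;x=np.cross(y,z)
    return R.from_matrix(np.c_[x,y,z]).as_rotvec()
E
python3 - <<'E'
from h import *
np.set_printoptions(precision=2,suppress=True)
for s in (1,-1):
  for t in (0,35):
    for p in [(-.22,0,.2),(-.22,0,.01),(-.11,0,.01),(-.2,0,.2),(-.15,0,.115),(-.04,0,.115)]:
      print(s,t,p,bot.ik(W(*p),ori(t,s)))
  print(bot.ik(np.array([.505,.19,.1]),ori(0,s)))
E
```

```text
1 0 (-0.22, 0, 0.2) [-0.53  0.29 -0.02  1.27  0.   -2.03]
1 0 (-0.22, 0, 0.01) [-0.53  0.43 -0.33  0.81  0.   -2.03]
1 0 (-0.11, 0, 0.01) [-0.34  0.4  -0.38  0.79  0.   -1.84]
1 0 (-0.2, 0, 0.2) [-0.5   0.28 -0.03  1.26  0.   -1.99]
1 0 (-0.15, 0, 0.115) [-0.42  0.31 -0.21  1.05  0.   -1.91]
1 0 (-0.04, 0, 0.115) [-0.22  0.29 -0.23  1.04  0.   -1.71]
1 35 (-0.22, 0, 0.2) [-0.78  0.51  0.17  1.65  0.46 -2.37]
1 35 (-0.22, 0, 0.01) [-0.78  0.65 -0.09  1.25  0.46 -2.37]
1 35 (-0.11, 0, 0.01) [-0.63  0.57 -0.25  1.1   0.51 -2.21]
1 35 (-0.2, 0, 0.2) [-0.75  0.49  0.13  1.63  0.47 -2.34]
1 35 (-0.15, 0, 0.115) [-0.68  0.5  -0.07  1.38  0.49 -2.27]
1 35 (-0.04, 0, 0.115) [-0.52  0.42 -0.2   1.24  0.55 -2.09]
[ 0.2   0.31 -0.25  1.01  0.   -1.29]
-1 0 (-0.22, 0, 0.2) [-0.53  0.29 -0.02  1.27  0.    1.12]
-1 0 (-0.22, 0, 0.01) [-0.53  0.43 -0.33  0.81  0.    1.12]
-1 0 (-0.11, 0, 0.01) [-0.34  0.4  -0.38  0.79  0.    1.31]
-1 0 (-0.2, 0, 0.2) [-0.5   0.28 -0.03  1.26  0.    1.15]
-1 0 (-0.15, 0, 0.115) [-0.42  0.31 -0.21  1.05  0.    1.23]
-1 0 (-0.04, 0, 0.115) [-0.22  0.29 -0.23  1.04  0.    1.44]
-1 35 (-0.22, 0, 0.2) [-0.78  0.51  0.17  1.65  0.46  0.78]
-1 35 (-0.22, 0, 0.01) [-0.78  0.65 -0.09  1.25  0.46  0.78]
-1 35 (-0.11, 0, 0.01) [-0.63  0.57 -0.25  1.1   0.51  0.93]
-1 35 (-0.2, 0, 0.2) [-0.75  0.49  0.13  1.63  0.47  0.8 ]
-1 35 (-0.15, 0, 0.115) [-0.68  0.5  -0.07  1.38  0.49  0.87]
-1 35 (-0.04, 0, 0.115) [-0.52  0.42 -0.2   1.24  0.55  1.05]
[ 0.2   0.31 -0.25  1.01  0.    1.86]
```

```bash
python3 - <<'E'
from h import *
np.set_printoptions(precision=3,suppress=True)
bot.goto(np.array([.40,.10,.36]),ori(0,1))
bot.goto(W(-.235,0,.22),ori(35))
bot.grip(.03)
bot.movel(W(-.235,0,.010),rate=.2)
print(toO(bot.current_ee_pos()),bot.current_width(),bot.current_wrist_force(),bot.current_time())
snap('top','t2.png');snap('scene','s2.png')
for c in ('top','scene'):
  P=bot.camera_params(c)
  for t,z in (('carton_foot_l',0),('carton_head_l',.13)):
    for r in bot.pinpoint(c,t)[:3]: print(c,t,round(r['p'],2),toO(onz(P,r['point'],z)))
T=cv2.imread('pics/top0.png');
a=cv2.imread('pics/t2.png')[160:300,300:470];b=cv2.imread('pics/s2.png')[130:270,170:340]
cv2.imwrite('pics/c2.png',np.hstack([cv2.resize(k,None,fx=2.3,fy=2.3,interpolation=cv2.INTER_CUBIC) for k in (a,b)]))
E
```

```text
[-0.235 -0.     0.011] 0.02997381265239137 [ 0.335 -0.608  0.112] 6.4417
top carton_foot_l 0.86 [-0.166 -0.034  0.   ]
top carton_foot_l 0.71 [-0.157  0.033  0.   ]
top carton_foot_l 0.26 [-0.134  0.004  0.   ]
top carton_head_l 0.71 [-0.157  0.04   0.13 ]
top carton_head_l 0.69 [-0.157 -0.035  0.13 ]
scene carton_foot_l 0.82 [-0.155 -0.036  0.   ]
scene carton_foot_l 0.72 [-0.155  0.034  0.   ]
scene carton_head_l 0.96 [-0.166 -0.029  0.13 ]
scene carton_head_l 0.86 [-0.15   0.039  0.13 ]
```

View pics/c2.png

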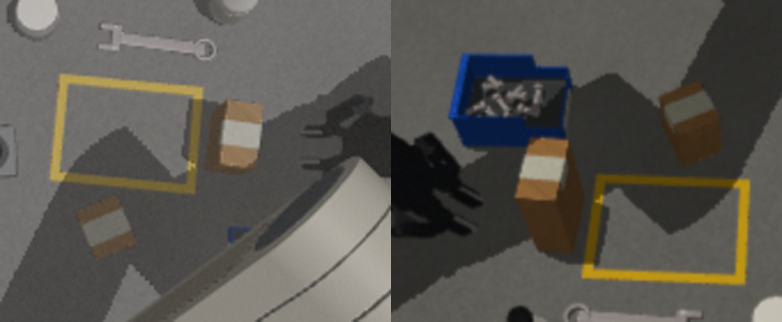

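The fingers stand centred behind the carton, near (325,140) in the left crop, with nothing in between. I'll push low and slow, then measure.

```bash
cat >> h.py <<'E'
def meas():
    for c in ('top','scene'):
      P=bot.camera_params(c);bot.camera(c)
      for t,z in (('carton_foot_l',0),('carton_head_l',.13)):
        for r in bot.pinpoint(c,t)[:3]:
          if r['p']>.4: print(c,t,round(r['p'],2),toO(onz(P,r['point'],z)))
E
python3 - <<'E'
from h import *
np.set_printoptions(precision=3,suppress=True)
bot.movel(W(-.18,0,.010),rate=.1)
f0=bot.current_wrist_force()
for x in np.arange(-.175,-.124,.005):
    bot.movel(W(x,0,.010),rate=.06);f=bot.current_wrist_force()-f0
    print(round(x,3),round(f@F,2),round(f[2],2),end=' | ')
print(bot.current_time());meas()
E
```

```text
-0.175 -0.03 -0.26 | -0.17 -0.59 -2.22 | -0.165 -0.07 -1.21 | -0.16 0.46 -2.23 | -0.155 -0.56 -0.82 | -0.15 -0.3 -0.2 | -0.145 -0.2 -0.84 | -0.14 -1.6 0.06 | -0.135 0.15 -1.37 | -0.13 -0.95 -0.02 | -0.125 -1.25 -0.42 | 10.1917
top carton_foot_l 0.62 [-0.116  0.039  0.   ]
top carton_foot_l 0.6 [-0.124 -0.196  0.   ]
top carton_foot_l 0.45 [-0.036 -0.129  0.   ]
top carton_head_l 0.95 [-0.118  0.043  0.13 ]
top carton_head_l 0.57 [-0.111 -0.038  0.13 ]
scene carton_foot_l 0.85 [-0.128 -0.03   0.   ]
scene carton_foot_l 0.7 [-0.117  0.033  0.   ]
scene carton_head_l 0.67 [-0.114  0.028  0.13 ]
scene carton_head_l 0.63 [-0.119 -0.033  0.13 ]
```

```bash
python3 - <<'E'
from h import *
np.set_printoptions(precision=3,suppress=True)
bot.movel(W(-.113,0,.010),rate=.05)
bot.sleep(.2)
bot.movel(W(-.19,0,.02),rate=.15)
meas()
bot.movel(W(-.19,0,.105),rate=.2)
snap('scene','s3.png')
a=cv2.imread('pics/s3.png')[130:270,170:380]
cv2.imwrite('pics/c3.png',cv2.resize(a,None,fx=3,fy=3,interpolation=cv2.INTER_CUBIC))
print(bot.current_time())
E
```

```text
top carton_foot_l 0.69 [-0.109  0.039  0.   ]
top carton_foot_l 0.59 [-0.108 -0.04   0.   ]
top carton_head_l 0.76 [-0.104 -0.039  0.13 ]
top carton_head_l 0.62 [-0.107  0.04   0.13 ]
scene carton_foot_l 0.78 [-0.112 -0.033  0.   ]
scene carton_foot_l 0.58 [-0.111  0.029  0.   ]
scene carton_head_l 0.57 [-0.105  0.034  0.13 ]
scene carton_head_l 0.42 [-0.086 -0.035  0.13 ]
12.675
```

View pics/c3.png

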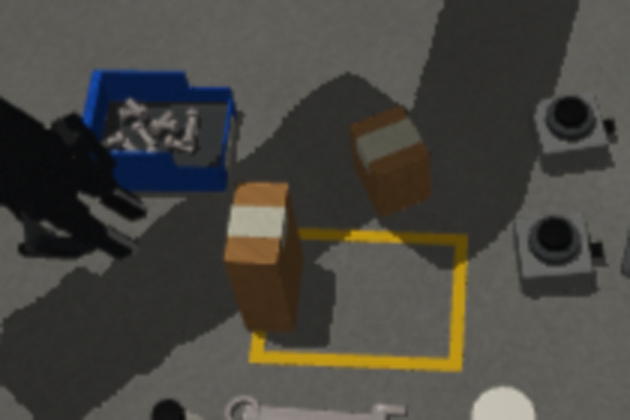

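The carton is upright and square on the tape, with its front edge about 62 mm behind the outline centre. I'll tip it now.

```bash
python3 - <<'E'
from h import *
np.set_printoptions(precision=3,suppress=True)
bot.movel(W(-.13,0,.105),rate=.12)
bot.movel(W(-.055,0,.105),rate=.07)
bot.sleep(.5)
bot.movel(W(-.15,0,.16),rate=.2)
im=snap('scene','s4.png');P=bot.camera_params('scene')
for c in ('scene','top'):
  P=bot.camera_params(c)
  if c=='top': snap(c,'t4.png')
  for t in ('carton_foot_l','carton_head_l'):
    for r in bot.pinpoint(c,t)[:3]: print(c,t,round(r['p'],2),toO(onz(P,r['point'],.045)))
  for r in bot.pinpoint(c,'trigger_top')[:3]: print('trig',round(r['p'],2),onz(P,r['point'],.043))
a=cv2.imread('pics/s4.png')[130:270,200:380];b=cv2.imread('pics/t4.png')[160:300,260:440]
cv2.imwrite('pics/c4.png',np.hstack([cv2.resize(k,None,fx=2.2,fy=2.2,interpolation=cv2.INTER_CUBIC) for k in (a,b)]))
print(bot.current_time())
E
```

```text
scene carton_foot_l 0.74 [-0.059 -0.037  0.045]
scene carton_foot_l 0.69 [-0.055  0.037  0.045]
scene carton_head_l 0.88 [0.074 0.041 0.045]
scene carton_head_l 0.76 [ 0.074 -0.036  0.045]
trig 0.66 [0.709 0.131 0.043]
trig 0.55 [0.362 0.216 0.043]
trig 0.41 [0.508 0.188 0.043]
top carton_foot_l 0.66 [-0.062  0.041  0.045]
top carton_foot_l 0.61 [-0.053 -0.037  0.045]
top carton_head_l 0.62 [0.076 0.042 0.045]
top carton_head_l 0.58 [ 0.079 -0.042  0.045]
trig 0.67 [0.365 0.225 0.043]
trig 0.44 [0.508 0.184 0.043]
16.15
```

View pics/c4.png

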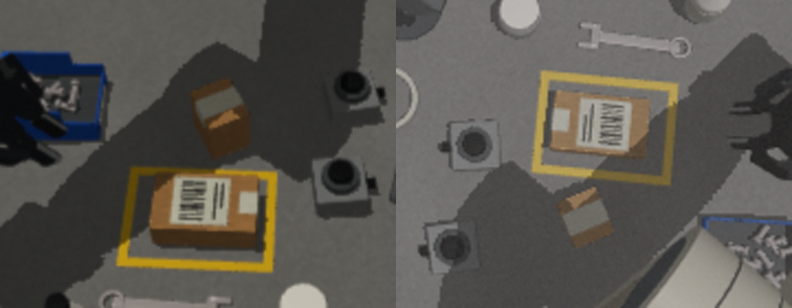

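The carton lies flat with its label up, spanning x from -57 to 75 mm and y within ±42 mm, so it is inside the outline. The meant trigger is at about (0.507, 0.187). I'll check it in a close wrist view.

```bash
python3 - <<'E'
from h import *
np.set_printoptions(precision=4,suppress=True)
bot.movel(W(-.15,0,.24),rate=.25)
bot.goto(np.array([.507,.187,.17]),ori(0,1))
bot.grip(0)
P=bot.camera_params('wrist');snap('wrist','w5.png')
for r in bot.pinpoint('wrist','trigger_top')[:3]: print(r['point'],round(r['p'],2),onz(P,r['point'],.043),onz(P,r['point'],.050))
print(proj(P,[.507,.187,.043]),bot.current_wrist_force(),bot.current_time())
E
```

```text
[500.0, 214.1] 0.81 [0.3606 0.2199 0.043 ] [0.3643 0.2171 0.05  ]
[324.2, 197.9] 0.79 [0.5066 0.1934 0.043 ] [0.5064 0.1914 0.05  ]
[323.042  190.4466] [-0.905  -0.1451 -0.2748] 18.4167
```

View pics/w5.png

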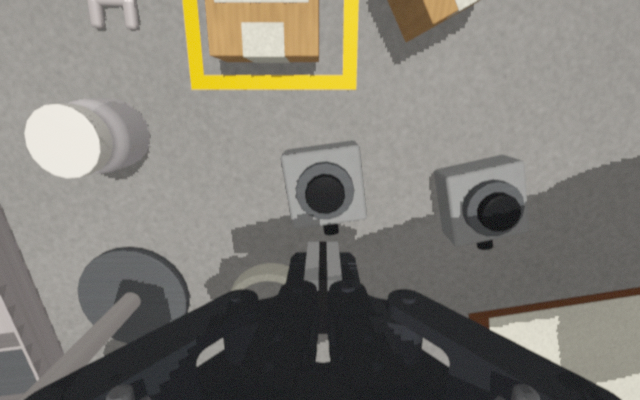

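```bash
python3 - <<'E'
from h import *
np.set_printoptions(precision=4,suppress=True)
p=np.array([.507,.189,.064]);bot.movel(p,rate=.12)
f0=bot.current_wrist_force()[2]
while p[2]>.036:
    p[2]-=.0015;bot.movel(p,rate=.03)
    f=np.mean([bot.current_wrist_force()[2] for _ in range(3)])-f0
    print(round(p[2],4),round(bot.current_ee_pos()[2],4),round(f,2))
    if f>9: break
bot.sleep(.15)
print(bot.current_time())
E
```

```text
0.0625 0.0629 -1.56
0.061 0.061 -0.96
0.0595 0.0594 -0.86
0.058 0.0581 -0.13
0.0565 0.0566 1.55
0.055 0.0551 1.82
0.0535 0.0536 3.2
0.052 0.0521 3.3
0.0505 0.0518 18.18
21.85
```

The force rose over about 6 mm and then jumped to 18 N at a hard stop, so the button is fully down. I'll release and check.

```bash
python3 - <<'E'
from h import *
np.set_printoptions(precision=3,suppress=True)
bot.movel(np.array([.507,.189,.17]),rate=.12)
bot.sleep(.3)
snap('wrist','w6.png');snap('scene','s6.png')
a=cv2.imread('pics/s6.png')[130:330,180:440];b=cv2.imread('pics/w6.png')
cv2.imwrite('pics/c6.png',np.hstack([cv2.resize(a,(390,300)),cv2.resize(b,(400,300))]))
P=bot.camera_params('scene')
for t in ('carton_foot_l','carton_head_l'):
    for r in bot.pinpoint('scene',t)[:3]: print(t,round(r['p'],2),toO(onz(P,r['point'],.045)))
print(bot.current_time())
E
```

```text
carton_foot_l 0.79 [-0.059 -0.039  0.045]
carton_foot_l 0.56 [-0.056  0.035  0.045]
carton_head_l 0.67 [0.073 0.041 0.045]
carton_head_l 0.56 [ 0.069 -0.028  0.045]
carton_head_l 0.21 [-0.056 -0.034  0.045]
23.5
```

View pics/c6.png

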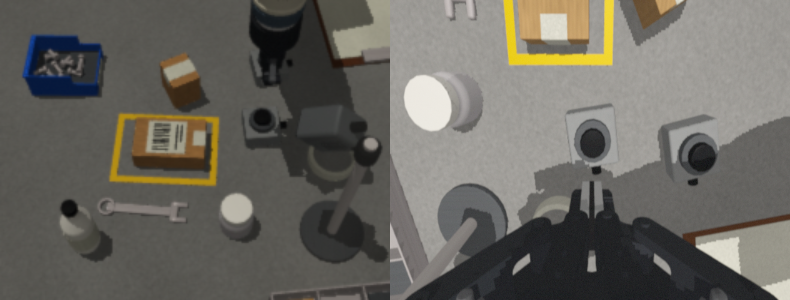

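The carton lies label up inside the outline, the button is back up, the arm is clear and the bystanders have not moved. I'm handing in.

```bash
python3 -c "
from cell import bot
print(bot.finish_job())"
```

```text
the job is handed in; nothing more can be done
None
```

The job is handed in at about 23.5 s; the verdict was not shown. By my last camera measurements the carton lies flat, label up, inside the outline, the trigger was pressed to its stop and let go, and the bystanders look unmoved.

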